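# Close up a row of spacer blocks in a gluing jig and latch it

### The job

In the gluing jig's channel, push the row of four touching wooden spacer blocks as one train along to the blue end stop, until the row sits fully home with no gaps. Then push the red catch round by its peg, all the way across the channel behind the last block, and leave it there. Do everything by pushing: nothing may be lifted or picked up, and the spare block and the other things on the jig and bench stay where they are.

Things in the scene. Friction and masses are not known exactly. Their poses are not given: they have to be found in the camera images.
- jig: fixed gluing jig: white laminate board 18 mm thick, x -85 to 125, y -225 to 215 mm, with a channel along its y axis, 46 mm wide between aluminium lips (-x one 22, +x one 12 mm wide, tops 34 mm above the bench). Origin on the bench under the channel's centre line; channel floor at z 18 mm. x across the channel; y along it, away from the stop (face at y -190 mm) to the open end (y +200 mm); z up
- stop_face (a point): point at the middle of the face of the blue end stop (90 mm across, 30 mm thick, 42 mm above the channel floor), on the channel's centre line, 20 mm above the channel floor; axes as the jig's
- catch_pivot (a point): pivot of the red catch, on top of the lip on the jig's -x side, at x = -36, y = -10 mm in the jig's frame, 41 mm above the bench (mid-height of the arm); axes as the jig's
- catch_peg (a point): point half-way up the catch's upright red push peg (14 mm diameter, top 81 mm above the bench, 35 mm of it standing above the arm), 62 mm from the pivot, near the arm's free end; it moves with the catch
- catch_arm (a joint): red catch: flat level arm 16 mm wide, 36 to 46 mm above the bench, 70 mm from pivot to end. 0 = along the channel, pointing away from the stop; negative = swung outwards, clear; 1.57 rad = fully across, at its limit, 4 mm behind a fully home row. Range -0.8 to 1.571. In the jig frame peg = pivot + 62 mm x (sin, cos of angle). Stiff (1 N at the peg), stays where left
- block1: spacer block of pale wood, one of the four in the row, loose in the channel: 44 mm across it (x), 42 mm along it (y), 40 mm high, about 55 g; origin at the centre of its underside. The order of the four in the row varies; they start touching one another, 50 to 120 mm short of the stop
- block2: spacer block of dark wood, one of the four in the row, loose in the channel: 44 mm across it (x), 42 mm along it (y), 40 mm high, about 55 g; origin at the centre of its underside. The order of the four in the row varies; they start touching one another, 50 to 120 mm short of the stop
- block3: spacer block of mid-brown wood, one of the four in the row, loose in the channel: 44 mm across it (x), 42 mm along it (y), 40 mm high, about 55 g; origin at the centre of its underside. The order of the four in the row varies; they start touching one another, 50 to 120 mm short of the stop
- block4: spacer block of pale wood, one of the four in the row, loose in the channel: 44 mm across it (x), 42 mm along it (y), 40 mm high, about 55 g; origin at the centre of its underside. The order of the four in the row varies; they start touching one another, 50 to 120 mm short of the stop
- spare: bystander: spare dark spacer block, same size, standing on the jig board beside the channel (+x side); not part of the row. Origin at the centre of its underside
- jar: bystander: glass jar with a steel cap, 48 mm diameter, 65 mm high, on the jig board beside the channel (+x side); origin under its centre
- bar: bystander: brass set-up bar 12 x 75 x 12 mm lying on the jig board beside the channel (+x side); origin under its centre
- glue: bystander: yellow glue bottle, 60 mm diameter, 170 mm high, on the bench; origin under its centre
- tape: bystander: yellow tape measure 66 x 34 x 62 mm on the bench between robot and jig; origin under its centre
- driver: bystander: screwdriver about 200 mm long lying on the bench; origin under it, near the middle
- hammer: bystander: wooden-handled hammer about 280 mm long lying on the bench; origin under it, near the middle
There are look-alikes about, which are no part of the job. Leave any green look-alike of the block4 alone. Leave any purple look-alike of the block3 alone.

How it is judged (in metres and radians):
On the way, in this order (a step that is already met when the one before it is completed fails the run):
1. the row of four blocks has been pushed fully home against the end stop while the catch is still open (y of each of block1, block2, block3, block4 in the frame of jig below -0.039 m and x of block1 in the frame of jig between -0.005 and 0.005 m and height (world z) of block1 between 0.014 and 0.022 m and angle between each of block1, block2, block3, block4's own z axis and vertical below 0.1 rad and x of block2 in the frame of jig between -0.005 and 0.005 m and height (world z) of block2 between 0.014 and 0.022 m and x of block3 in the frame of jig between -0.005 and 0.005 m and height (world z) of block3 between 0.014 and 0.022 m and x of block4 in the frame of jig between -0.005 and 0.005 m and height (world z) of block4 between 0.014 and 0.022 m and value of joint catch_arm below 0.3 rad), for 0.2 s.
2. the catch has been swung fully across the channel behind the row (y of each of block1, block2, block3, block4 in the frame of jig below -0.039 m and value of joint catch_arm above 1.45 rad), for 0.2 s.
At the end, for the whole second after the job is handed in: All four blocks stand flat in the channel (within 5 mm of its centre line, 4 mm in height and 0.1 rad of upright), the row closed up against the stop with at most 4 mm of gaps in all, at rest; the catch is across the channel behind them (joint above 1.45 rad) (all of step 2 and x of block1 in the frame of jig between -0.005 and 0.005 m and height (world z) of block1 between 0.014 and 0.022 m and angle between each of block1, block2, block3, block4's own z axis and vertical below 0.1 rad and x of block2 in the frame of jig between -0.005 and 0.005 m and height (world z) of block2 between 0.014 and 0.022 m and x of block3 in the frame of jig between -0.005 and 0.005 m and height (world z) of block3 between 0.014 and 0.022 m and x of block4 in the frame of jig between -0.005 and 0.005 m and height (world z) of block4 between 0.014 and 0.022 m and linear speed of each of block1, block2, block3, block4 below 0.02 m/s); the robot touches nothing.
It fails at once if a block of the row was lifted or tipped (more than 8 mm off the channel floor, or 0.3 rad) (height (world z) of any of block1, block2, block3, block4 above 0.026 m or angle between any of block1, block2, block3, block4's own z axis and vertical above 0.3 rad).
It fails at once if a bystander was disturbed (moved more than 20 mm) (distance of any of spare, jar, bar, glue, tape, driver, hammer from where it was at the start of the episode above 0.02 m).
It fails at once if the spare block, jar or bar was lifted (more than 8 mm off the jig board) or the glue bottle or tape off the bench (height (world z) of any of spare, jar, bar above 0.026 m or height (world z) of any of glue, tape above 0.008 m).
It also fails if it takes over 48 s, if anything falls off the work surface, if the arm or the gripper's body presses on something with over 40 N, if the wrist force passes 120 N, or if a joint passes its speed limit or range.

### The arm

A 6-joint arm with a two-finger parallel gripper is mounted at the origin on the work surface. World frame = base frame: x ahead of the robot, y to its left, z up, the work surface at z = 0. Lengths are in mm, angles in rad, forces in N, time in s.
With the tool pointing down it reaches from about 325 to 900 mm from the base axis. Payload 3.5 kg.
Tool frame: the origin (TCP) lies midway between the tips of the shut fingers; the grasp point (between the pads) lies 19 mm behind it; x points along the fingers, y is the direction in which the jaws open and shut, and the axes are right-handed (so a half turn about x gives the same grasp; the last joint's range is limited). The gripper opens to 85 mm and grips with 20 to 120 N. Pads are 22 mm wide; open, the fingers measure 114 mm over their backs; the gripper's body (76 mm by 85 mm) begins 54 mm behind the grasp point. The pads swing forward as they close: fully open they stand 13 mm farther back than shut.
Start: joints at [-1.421, 0.276, -0.026, 1.268, 0, 1.467], TCP at [156.31, -605.135, 231.313] pointing down, gripper open.
Joint ranges: [-3.12, 3.12], [-0.85, 1.88], [-1.08, 1.24], [-1.95, 2.15], [-1.57, 1.53], [-3.14, 3.14]. Speed limits (rad/s): [2.57, 2.57, 3.14, 3.14, 3.14, 3.14].

### API

Orientations are given as a unit quaternion [w, x, y, z].
In Python, from bench import env gives the robot as it stands.
- The arm moves only by the tool carry_out, never from a script. Its argument "targets" is a list of rows, each a list of 6 numbers: the shift along the tool's x, y, z in m, then the turn, a rotation vector about the tool's x, y, z in degrees. In form: [[x, y, z, ax, ay, az], ...]. A call has 1 to 20 rows; each row shifts and turns the commanded pose from where the row before left it, along the tool's axes as they then stand; what a row does not reach is not made up. A row lasts 1/12 s, in which the tool goes at most 41.7 mm and 7.16 degrees, less where a joint would pass 70% of its speed; a pose out of reach is approached as far as the arm can. A call is refused whole if a number of a shift passes 0.0417 or a number of a turn 7.16, either way. A call with a gripper value outside its range is refused whole. "jaw" is the closure, from 0 (fully open) to 1 (shut), set as the call begins (left out, the last holds). The fingers move at their own pace and stop on an object; "force" is the grip in N (left out, the last holds). Time passes only in rows, so rows that do not move let the fingers close. It gives the time, the measured TCP pose, the force and the opening at its end, in the units of the state.
- env.sense(): the state, without advancing time (a new reading comes with each control period).
- env.read_camera(name): name is "scene" or "top"; returns (picture, depth): 400x640x3 uint8, red, green, blue; 400x640 float32, mm along the optical axis (not along the pixel's ray), 0 where there is no reading.
- env.camera_model(name): a dict with "fx", "fy", "cx", "cy" (pixels), "extrinsics" (4x4, takes a point from camera to world coordinates). Camera axes: x right, y down, z forward; pixel columns grow to the right and rows downward; lengths in mm; the calibration is good to about 2 mm. A picture is of the moment at which its call begins. camera_model takes no time and is no camera call.
- env.sign_off(): hands the job in, once; it reports no verdict.
The state is a dict: "time": time; "qpos": joint angles; "joint_velocities": joint speeds; "joint_torque": joint torques, N m; "eef_pos": TCP position; "eef_rot": TCP orientation; "force": force on the tool from outside, world axes, zero at the start; "moment": the same for the moment, N m; "finger_gap": finger opening in mm.
Only numpy, scipy, OpenCV 4.12 (cv2) and the standard library are available. Lean on these libraries where they do the work, as an engineer would, in place of code of your own. Each camera call takes 0.05 s, during which the arm holds its last target. There are 200 camera calls.

## Working session

There is one attempt and no reset: what is moved stays moved. The work goes in short steps, Python scripts to look and compute and a tool call to move; the robot and the scene stay as the last step left them, time stands still between calls to the robot, and variables do not carry over. Pictures are saved under pics/ and viewed, about 8 in all and at most 12, crops included, and the job is handed in when it is done.

Besides the shell and the picture viewer there is one more tool, called by a JSON object that holds its "op" and its "data", one argument or row to a line. carry_out: Moves the arm, as the interface text tells. Its arguments: {"type":"object","properties":{"targets":{"type":"array"},"jaw":{"type":"number"},"force":{"type":"number"}},"required":["targets"]}

```bash
mkdir -p pics; python3 - <<'E'
from bench import env
import cv2,numpy as np
s=env.sense();print({k:np.round(v,3).tolist() for k,v in s.items()})
for n in("scene","top"):
    p,d=env.read_camera(n);np.savez(f"{n}0.npz",p=p,d=d);cv2.imwrite(f"pics/{n}0.png",p[:,:,::-1])
    m=env.camera_model(n);print(n,m["fx"],m["fy"],m["cx"],m["cy"],np.round(m["extrinsics"],3).tolist())
E
```

```text
{'time': 0.0, 'qpos': [-1.421, 0.277, -0.028, 1.268, -0.0, 1.467], 'joint_velocities': [-0.001, -0.001, 0.001, 0.001, 0.0, -0.002], 'joint_torque': [0.001, -44.55, 29.521, 0.017, -0.0, -0.0], 'eef_pos': [156.18, -604.374, 230.15], 'eef_rot': [-0.088, -0.701, -0.09, 0.701], 'force': [0.393, -0.093, 0.214], 'moment': [-0.043, 0.007, -0.014], 'finger_gap': 85.56}
scene 424.66304787681514 424.66304787681514 324.69120306085114 200.53333949970173 [[0.099, 0.867, -0.488, 1086.298], [0.995, -0.084, 0.051, -69.317], [0.003, -0.491, -0.871, 1078.775], [0.0, 0.0, 0.0, 1.0]]
top 414.7813737471669 414.7813737471669 323.4475840283774 195.670706437797 [[-0.056, -0.976, 0.211, 266.502], [-0.998, 0.055, -0.011, 4.979], [-0.001, -0.211, -0.977, 1290.044], [0.0, 0.0, 0.0, 1.0]]
```

View pics/top0.png

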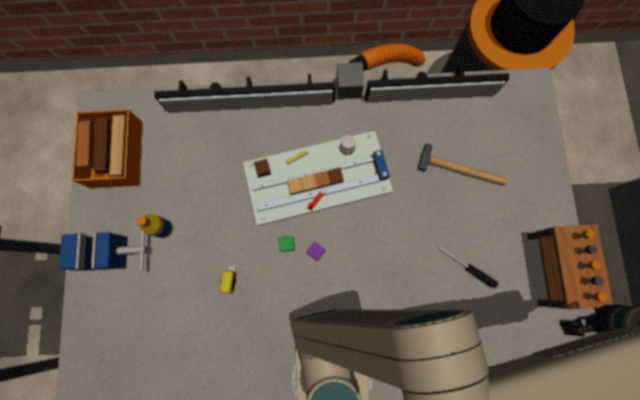

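View pics/scene0.png

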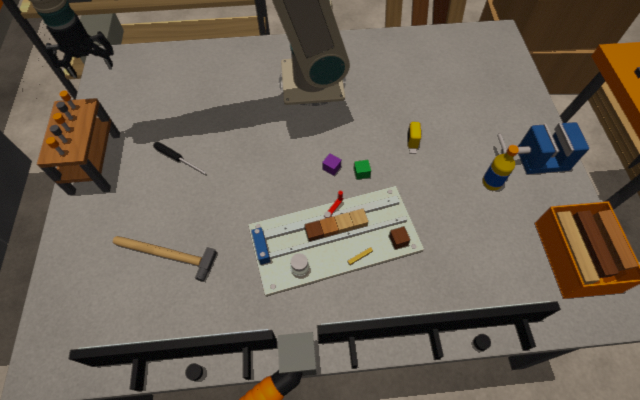

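The top view shows the row at about (288–343, 182), blue stop at (381, 165), red catch at (316, 200) swung out toward the robot, spare and jar on the far side. The scene view agrees, with the peg at (340, 195) and the dark end of the row facing the stop.

```bash
cat > h.py <<'E'
import numpy as np,cv2
from bench import env
def cast(n,uv,z):
    m=env.camera_model(n);E=np.array(m["extrinsics"]);uv=np.atleast_2d(uv).astype(float)
    r=np.c_[(uv[:,0]-m["cx"])/m["fx"],(uv[:,1]-m["cy"])/m["fy"],np.ones(len(uv))]@E[:3,:3].T
    return E[:3,3]+r*((z-E[2,3])/r[:,2])[:,None]
def big(mask):
    k,l,s,c=cv2.connectedComponentsWithStats(mask.astype(np.uint8))
    i=1+np.argmax(s[1:,4]);return l==i
def uv(m): 
    v,u=np.nonzero(m);return np.c_[u,v]
E
python3 - <<'E'
from h import *
roi={"top":(235,125,400,230),"scene":(240,180,430,295)}
for n in roi:
    f=np.load(n+"0.npz");p=f["p"];d=f["d"];x0,y0,x1,y1=roi[n]
    hsv=cv2.cvtColor(p,cv2.COLOR_RGB2HSV);H,S,V=[hsv[...,i].astype(int) for i in range(3)]
    R=np.zeros(H.shape,bool);R[y0:y1,x0:x1]=1
    print(n,"board hsv",hsv[215,270] if n=="top" else hsv[280,280], "bench",hsv[240,250])
    # height above bench from depth
    m=env.camera_model(n);E=np.array(m["extrinsics"]);vv,uu=np.mgrid[:400,:640]
    Z=(np.stack([(uu-m["cx"])/m["fx"]*d,(vv-m["cy"])/m["fy"]*d,d],-1)@E[:3,:3].T+E[:3,3])
    B=big((Z[...,2]>9)&R);
    # board: boundary at z=18 plane
    P=cast(n,uv(B),18)[:,:2].astype(np.float32);r=cv2.minAreaRect(P);print(" board rect",r)
    bx=cv2.boxPoints(r);print(np.round(bx,1).tolist())
    blue=big((H>100)&(H<130)&(S>120)&R);red=big(((H<5)|(H>174))&(S>170)&(V>110)&R)
    wood=big((H>3)&(H<25)&(S>70)&(Z[...,2]>45)&(Z[...,2]<70)&R&~red)
    for nm,M,z in(("blue",blue,60),("red",red,46),("wood",wood,58)):
        r=cv2.minAreaRect(cast(n,uv(M),z)[:,:2].astype(np.float32));q=uv(M);print(nm,M.sum(),q.min(0),q.max(0),np.round(r[0],1),np.round(r[1],1),round(r[2],2),"Z",np.round(np.percentile(Z[M][:,2],[5,50,95]),1), np.round(np.median(Z[M],0),1))
    top=red&(Z[...,2]>65);
    print("pegtop",top.sum(),np.round(Z[top].mean(0),1) if top.any() else 0)
    c=p[y0:y1,x0:x1];cv2.imwrite(f"pics/{n}c.png",cv2.resize(c,None,fx=4,fy=4,interpolation=cv2.INTER_CUBIC)[:,:,::-1])
E
```

```text
top board hsv [ 41  23 187] bench [ 16  36 135]
 board rect ((607.0887451171875, 8.247512817382812), (216.96600341796875, 446.81158447265625), 11.04622745513916)
[[457.79998779296875, 206.6999969482422], [543.4000244140625, -231.8000030517578], [756.4000244140625, -190.1999969482422], [670.7999877929688, 248.3000030517578]]
blue 186 [374 153] [388 178] [ 618.3 -189.5] [84.7 28.9] 11.61 Z [53.1 59.2 64.4] [ 620.7 -188.1   59.2]
red 54 [309 194] [321 206] [521.9  17.1] [10.4 52.2] 46.95 Z [42.8 46.4 79.4] [521.   17.8  46.4]
wood 753 [288 168] [342 193] [581.2  14.3] [ 44.5 166.2] 11.31 Z [52.2 57.4 61.7] [581.3  15.2  57.4]
pegtop 13 [484.5  29.3 170.9]
scene board hsv [ 38  23 181] bench [ 15  32 142]
 board rect ((592.9107666015625, 5.471588134765625), (245.51657104492188, 442.880859375), 11.224754333496094)
[[429.3999938964844, 198.8000030517578], [515.5999755859375, -235.60000610351562], [756.4000244140625, -187.8000030517578], [670.2000122070312, 246.60000610351562]]
blue 304 [252 228] [269 263] [ 631.7 -188.5] [99.7 26.5] 11.05 Z [39.6 60.6 64.1] [ 634.4 -188.4   60.6]
red 77 [329 199] [341 213] [526.4  16.4] [14.5 47.6] 48.75 Z [43.  46.7 49.5] [526.7  17.6  46.7]
wood 1010 [305 209] [367 239] [586.4  14.2] [ 51.8 168.4] 11.37 Z [50.8 58.5 61.8] [587.8  12.5  58.5]
pegtop 0 0
```

View pics/scenec.png

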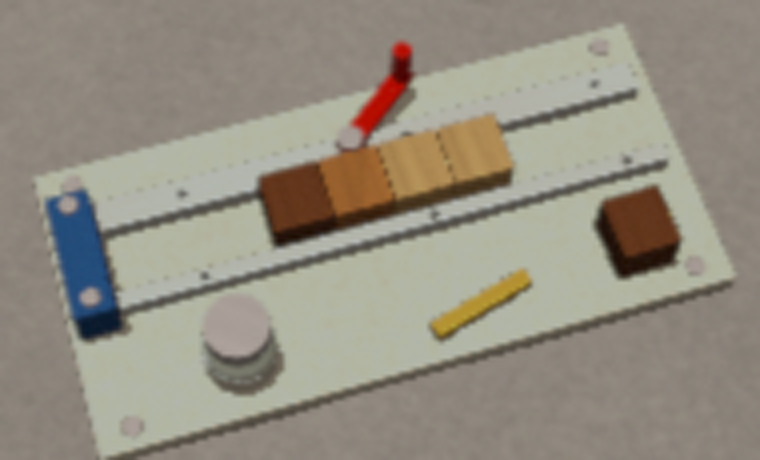

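The crop shows the dark, brown, pale and pale blocks running from the stop side. The catch arm goes from its pivot at (350,138) to its peg at (402,50) in crop pixels and is swung outwards. The jig is yawed about 11.2°, with its origin near (583, 10). I'll turn the tool first, then carry it over.

{"op": "carry_out", "data": {
  "targets": [
    [0, 0, 0, -6.67, 0, 0],
    [0, 0, 0, -6.67, 0, 0],
    [0, 0, 0, -6.67, 0, 0],
    [0, 0, 0, -6.67, 0, 0],
    [0, 0, 0, -6.67, 0, 0],
    [0, 0, 0, -6.67, 0, 0],
    [0, 0, 0, -6.67, 0, 0],
    [0, 0, 0, -6.67, 0, 0],
    [0, 0, 0, -6.67, 0, 0],
    [0, 0, 0, -6.67, 0, 0],
    [0, 0, 0, -6.67, 0, 0],
    [0, 0, 0, -6.67, 0, 0],
    [0, 0, 0, -6.67, 0, 0]
  ],
  "jaw": 1,
  "force": 40
}}

```text
time: 1.18
eef_pos: [156.3, -604.6, 230.6]
eef_rot: [0.547, 0.448, 0.548, -0.447]
force: [1.2, 0.4, 0.0]
finger_gap: 0.0
```

{"op": "carry_out", "data": {
  "targets": [
    [0, 0.0256, -0.031, 0, 0, 0],
    [0, 0.0256, -0.031, 0, 0, 0],
    [0, 0.0256, -0.031, 0, 0, 0],
    [0, 0.0256, -0.031, 0, 0, 0],
    [0, 0.0256, -0.031, 0, 0, 0],
    [0, 0.0256, -0.031, 0, 0, 0],
    [0, 0.0256, -0.031, 0, 0, 0],
    [0, 0.0256, -0.031, 0, 0, 0],
    [0, 0.0256, -0.031, 0, 0, 0],
    [0, 0.0256, -0.031, 0, 0, 0]
  ]
}}

```text
time: 2.02
eef_pos: [347.4, -249.3, 231.0]
eef_rot: [0.546, 0.449, 0.546, -0.449]
force: [0.9, 0.1, 0.5]
finger_gap: 0.1
```

{"op": "carry_out", "data": {
  "targets": [
    [0, 0.0256, -0.031, 0, 0, 0],
    [0, 0.0256, -0.031, 0, 0, 0],
    [0, 0.0256, -0.031, 0, 0, 0],
    [0, 0.0256, -0.031, 0, 0, 0],
    [0, 0.0256, -0.031, 0, 0, 0],
    [0, 0.0256, -0.031, 0, 0, 0],
    [0, 0.0256, -0.031, 0, 0, 0],
    [0, 0.0256, -0.031, 0, 0, 0],
    [0, 0.0256, -0.031, 0, 0, 0],
    [0, 0.0256, -0.031, 0, 0, 0],
    [0, 0, 0, 0, 0, 0],
    [0, 0, 0, 0, 0, 0]
  ]
}}

```text
time: 3.02
eef_pos: [538.3, 104.2, 230.5]
eef_rot: [0.547, 0.447, 0.548, -0.448]
force: [0.5, -0.6, -0.3]
finger_gap: -0.3
```

```bash
cat >> h.py <<'E'
from scipy.spatial.transform import Rotation as Ro
J=np.array([[.981,.194],[-.194,.981]]);O=np.array([582.8,10.4])  # rows: jig x,y axes in world
def where(tag):
    s=env.sense();R=Ro.from_quat(np.roll(s["eef_rot"],-1)).as_matrix()
    print("t",s["time"],"tcp",np.round(s["eef_pos"],1),"jig",np.round(J@(np.array(s["eef_pos"])[:2]-O),1),"tooly yaw",round(np.degrees(np.arctan2(R[1,1],R[0,1])),2),"tilt",np.round(R[:2,0],3),"F",np.round(s["force"],1))
    if tag:
        p,d=env.read_camera("scene");np.savez(tag+".npz",p=p,d=d)
        cv2.imwrite(f"pics/{tag}.png",cv2.resize(p[160:300,230:440],None,fx=3.8,fy=3.8,interpolation=cv2.INTER_CUBIC)[:,:,::-1])
E
python3 -c "
from h import *
where('s1')
f=np.load('scene0.npz');
# fitted points, scene crop/4 + offset : wood-lip lines, screw, peg
print('peg top',J@(cast('scene',[240+402/4,180+50/4],81)[0,:2]-O),'pivot',J@(cast('scene',[240+350/4,180+137/4],46)[0,:2]-O))
print('stop corners top face',[np.round(J@(cast('scene',[240+a/4,180+b/4],60)[0,:2]-O),1).tolist() for a,b in((87,193),(118,308),(79,318))])
print('row +y top corners',[np.round(J@(cast('scene',[240+a/4,180+b/4],58)[0,:2]-O),1).tolist() for a,b in((498,116),(513,168),(261,184),(278,234))])
print('lip ends',[np.round(J@(cast('scene',[240+a/4,180+b/4],34)[0,:2]-O),1).tolist() for a,b in((635,92),(660,155),(106,236))])
"
```

```text
t 3.0167 tcp [538.3 104.2 230.5] jig [-25.4 100.6] tooly yaw 11.4 tilt [-0.001 -0.   ] F [ 0.5 -0.6 -0.3]
peg top [-70.71019965  38.87351092] pivot [-34.36436536  -9.00160736]
stop corners top face [[-37.6, -190.7], [47.8, -189.6], [47.3, -215.0]]
row +y top corners [[-14.8, 90.5], [25.5, 86.9], [-11.7, -78.2], [26.6, -77.3]]
lip ends [[-16.7, 195.6], [34.7, 193.6], [-15.9, -185.9]]
```

View pics/s1.png

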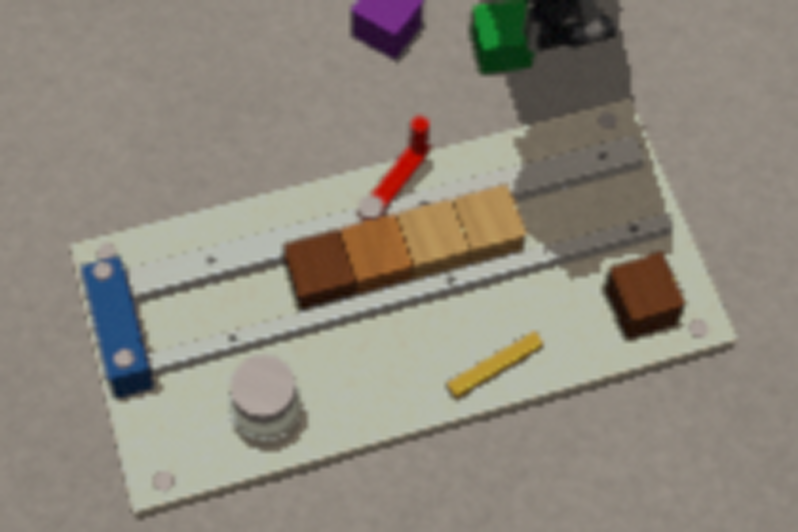

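{"op": "carry_out", "data": {
  "targets": [
    [0, 0.014, -0.011, 0, 0, 0],
    [0, 0.014, -0.011, 0, 0, 0],
    [0.035, 0, 0, 0, 0, 0],
    [0.035, 0, 0, 0, 0, 0],
    [0.035, 0, 0, 0, 0, 0],
    [0.035, 0, 0, 0, 0, 0],
    [0.025, 0, 0, 0, 0, 0],
    [0, 0, 0, 0, 0, 0],
    [0, 0, 0, 0, 0, 0]
  ]
}}

```text
time: 3.82
eef_pos: [559.1, 127.8, 65.1]
eef_rot: [0.545, 0.448, 0.547, -0.451]
force: [0.2, -0.2, 1.3]
finger_gap: 0.1
```

```bash
python3 -c "
from h import *
where('s2')
# row top edges across x along the row, clean edges: top cam +x edge, scene cam -x edge
for n,z in(('top',58),('scene',58)):
    p=np.load(n+'0.npz')['p'];S=cv2.cvtColor(p,cv2.COLOR_RGB2HSV)[...,1].astype(np.float32)
    m=env.camera_model(n);E=np.linalg.inv(np.array(m['extrinsics']))
    out=[]
    for y in(-55,-20,20,60):
        xs=np.arange(-45,46,1.);W=np.c_[O+np.c_[xs,0*xs+y]@J,0*xs+z]
        c=W@E[:3,:3].T+E[:3,3];u=(c[:,0]/c[:,2]*m['fx']+m['cx']).astype(np.float32);v=(c[:,1]/c[:,2]*m['fy']+m['cy']).astype(np.float32)
        s=cv2.remap(S,u[None],v[None],1)[0];a=np.nonzero(s>80)[0];out.append((xs[a[0]],xs[a[-1]]))
    print(n,out)
"
```

```text
t 3.8167 tcp [559.1 127.8  65.1] jig [ -0.4 119.8] tooly yaw 11.08 tilt [-0.005 -0.001] F [ 0.2 -0.2  1.3]
top [(np.float64(-22.0), np.float64(19.0)), (np.float64(-23.0), np.float64(21.0)), (np.float64(-22.0), np.float64(21.0)), (np.float64(-22.0), np.float64(21.0))]
scene [(np.float64(-18.0), np.float64(32.0)), (np.float64(-21.0), np.float64(32.0)), (np.float64(-45.0), np.float64(33.0)), (np.float64(-18.0), np.float64(33.0))]
```

View pics/s2.png

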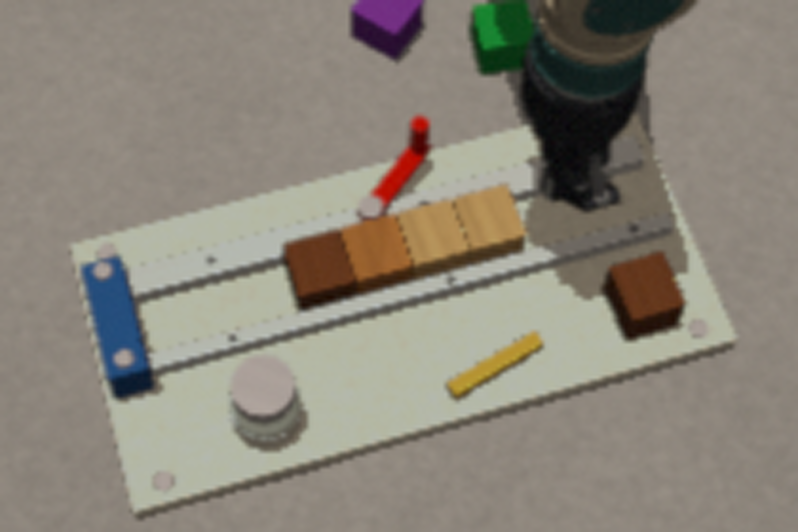

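The gripper sits above the channel just beyond the pale end of the row. The fingers at (590,195) are between the lip edges, and nothing has moved. Next I'll lower into the channel.

{"op": "carry_out", "data": {
  "targets": [
    [0.013, 0.0015, 0, 0, 0, 0],
    [0.013, 0, 0, 0, 0, 0],
    [0.012, 0, 0, 0, 0, 0],
    [0, 0, 0, 0, 0, 0],
    [0, 0, 0, 0, 0, 0]
  ]
}}

```text
time: 4.28
eef_pos: [563.3, 129.6, 29.2]
eef_rot: [0.546, 0.449, 0.546, -0.449]
force: [-0.4, 0.3, -0.7]
finger_gap: -0.0
```

```bash
python3 -c "
from h import *
where(0)"
```

```text
t 4.2833 tcp [563.3 129.6  29.2] jig [  4.  120.7] tooly yaw 11.18 tilt [0.001 0.   ] F [-0.4  0.3 -0.7]
```

{"op": "carry_out", "data": {
  "targets": [
    [0, -0.002, 0.005, 0, 0, 0],
    [0, 0, 0.005, 0, 0, 0],
    [0, 0, 0.005, 0, 0, 0],
    [0, 0, 0.005, 0, 0, 0],
    [0, 0, 0.005, 0, 0, 0],
    [0, 0, 0.005, 0, 0, 0],
    [0, 0, 0.005, 0, 0, 0],
    [0, 0, 0.005, 0, 0, 0],
    [0, 0, 0.005, 0, 0, 0],
    [0, 0, 0.005, 0, 0, 0],
    [0, 0, 0.005, 0, 0, 0],
    [0, 0, 0.005, 0, 0, 0],
    [0, 0, 0.005, 0, 0, 0],
    [0, 0, 0.005, 0, 0, 0],
    [0, 0, 0.005, 0, 0, 0],
    [0, 0, 0.005, 0, 0, 0],
    [0, 0, 0.005, 0, 0, 0],
    [0, 0, 0.005, 0, 0, 0]
  ]
}}

```text
time: 5.78
eef_pos: [578.5, 40.6, 28.3]
eef_rot: [0.546, 0.449, 0.546, -0.449]
force: [-0.8, 1.8, 0.9]
finger_gap: 0.1
```

```bash
python3 -c "
from h import *
where('s3')"
```

```text
t 5.7833 tcp [578.5  40.6  28.3] jig [ 1.6 30.4] tooly yaw 11.19 tilt [-0. -0.] F [-0.8  1.8  0.9]
```

View pics/s3.png

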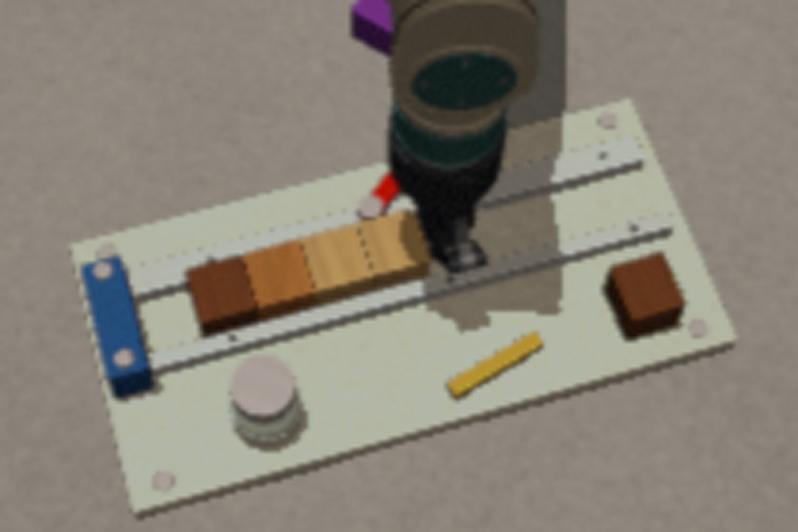

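The row is moving as one train. The dark block's front is at about (190,270), with roughly 40 mm still to go to the stop.

{"op": "carry_out", "data": {
  "targets": [
    [0, 0, 0.004, 0, 0, 0],
    [0, 0, 0.004, 0, 0, 0],
    [0, 0, 0.004, 0, 0, 0],
    [0, 0, 0.004, 0, 0, 0],
    [0, 0, 0.004, 0, 0, 0],
    [0, 0, 0.004, 0, 0, 0],
    [0, 0, 0.004, 0, 0, 0],
    [0, 0, 0.004, 0, 0, 0]
  ]
}}

```text
time: 6.5
eef_pos: [584.6, 9.2, 28.2]
eef_rot: [0.546, 0.449, 0.546, -0.449]
force: [0.2, 1.3, -0.3]
finger_gap: 0.1
```

{"op": "carry_out", "data": {
  "targets": [
    [0, 0, 0.002, 0, 0, 0],
    [0, 0, 0.002, 0, 0, 0],
    [0, 0, 0.002, 0, 0, 0]
  ]
}}

```text
time: 6.75
eef_pos: [585.7, 3.6, 28.2]
eef_rot: [0.546, 0.449, 0.546, -0.449]
force: [-0.9, 0.6, -0.1]
finger_gap: -0.2
```

{"op": "carry_out", "data": {
  "targets": [
    [0, 0, 0.0015, 0, 0, 0],
    [0, 0, 0.0015, 0, 0, 0],
    [0, 0, 0, 0, 0, 0]
  ]
}}

```text
time: 7.0
eef_pos: [586.0, 1.9, 28.3]
eef_rot: [0.546, 0.449, 0.547, -0.448]
force: [0.2, 3.9, -0.2]
finger_gap: 0.2
```

{"op": "carry_out", "data": {
  "targets": [
    [0, 0, 0.0015, 0, 0, 0],
    [0, 0, 0, 0, 0, 0]
  ]
}}

```text
time: 7.17
eef_pos: [586.0, 1.9, 28.3]
eef_rot: [0.545, 0.45, 0.548, -0.447]
force: [-1.2, 8.4, 1.2]
finger_gap: 0.0
```

{"op": "carry_out", "data": {
  "targets": [
    [0, 0, 0.0015, 0, 0, 0],
    [0, 0, 0, 0, 0, 0]
  ]
}}

```text
time: 7.33
eef_pos: [586.0, 1.9, 28.3]
eef_rot: [0.545, 0.45, 0.549, -0.446]
force: [-1.1, 12.2, 3.0]
finger_gap: 0.2
```

```bash
python3 -c "
from h import *
where('s4')"
```

```text
t 7.3333 tcp [586.    1.9  28.3] jig [ 1.5 -9. ] tooly yaw 11.33 tilt [-0.001  0.009] F [-1.1 12.2  3. ]
```

View pics/s4.png

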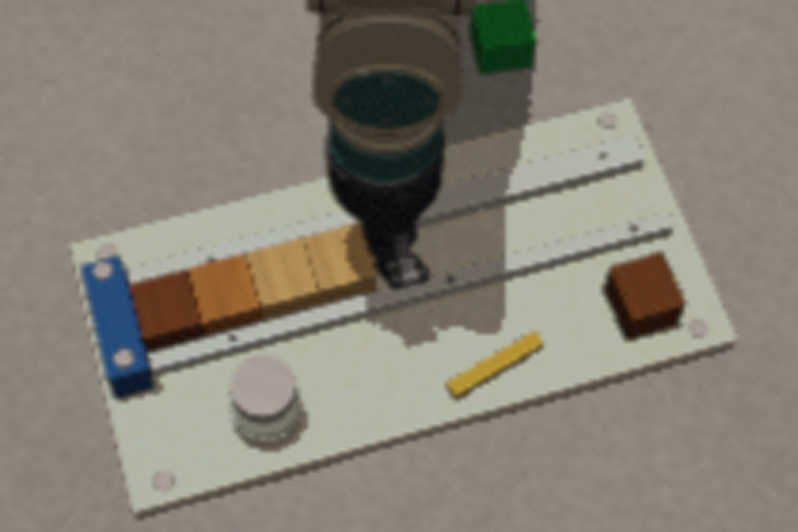

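The row has closed up against the blue stop: the TCP stalled and force rose to 12 N. I see no gaps, the catch is still open and the bystanders haven't moved. Next I'll back off, rise, and go round behind the peg.

{"op": "carry_out", "data": {
  "targets": [
    [0, 0, -0.006, 0, 0, 0],
    [0, 0, -0.013, 0, 0, 0],
    [0, 0, -0.014, 0, 0, 0],
    [-0.033, 0, 0, 0, 0, 0],
    [-0.034, 0, 0, 0, 0, 0],
    [-0.033, 0, 0, 0, 0, 0],
    [0, 0, 0, 0, 0, 0],
    [0, -0.03, -0.001, 0, 0, 0],
    [0, -0.034, -0.001, 0, 0, 0],
    [0, -0.033, 0, 0, 0, 0],
    [0, 0, 0, 0, 0, 0]
  ]
}}

```text
time: 8.3
eef_pos: [476.2, 14.0, 126.1]
eef_rot: [0.544, 0.447, 0.549, -0.451]
force: [-1.0, 0.4, -0.4]
finger_gap: -0.2
```

{"op": "carry_out", "data": {
  "targets": [
    [0, 0, 0, -7.05, 0, 0],
    [0, 0, 0, -7.05, 0, 0],
    [0, 0, 0, -7.05, 0, 0],
    [0, 0, 0, -7.05, 0, 0],
    [0, 0, 0, -7.05, 0, 0],
    [0, 0, 0, -7.05, 0, 0],
    [0, 0, 0, -7.05, 0, 0],
    [0, 0, 0, -7.05, 0, 0],
    [0, 0, 0, -7.05, 0, 0],
    [0, 0, 0, -7.05, 0, 0],
    [0, 0, 0, -7.05, 0, 0],
    [0, 0, 0, -7.05, 0, 0],
    [0, 0, 0, -7.05, 0, 0],
    [0, 0, 0, -7.05, 0, 0],
    [0, 0, 0, -7.05, 0, 0],
    [0, 0, 0, -7.05, 0, 0],
    [0, 0, 0, -7.05, 0, 0],
    [0, 0, 0, -7.05, 0, 0],
    [0, 0, 0, 0, 0, 0]
  ]
}}

```text
time: 9.88
eef_pos: [485.0, 13.8, 128.2]
eef_rot: [0.645, -0.289, 0.645, 0.289]
force: [-0.3, 0.2, -0.5]
finger_gap: 0.3
```

```bash
python3 -c "
from h import *
where('s5')"
```

```text
t 9.8833 tcp [485.   13.8 128.2] jig [-95.3  22.4] tooly yaw 138.23 tilt [ 0.    -0.001] F [-0.3  0.2 -0.5]
```

View pics/s5.png

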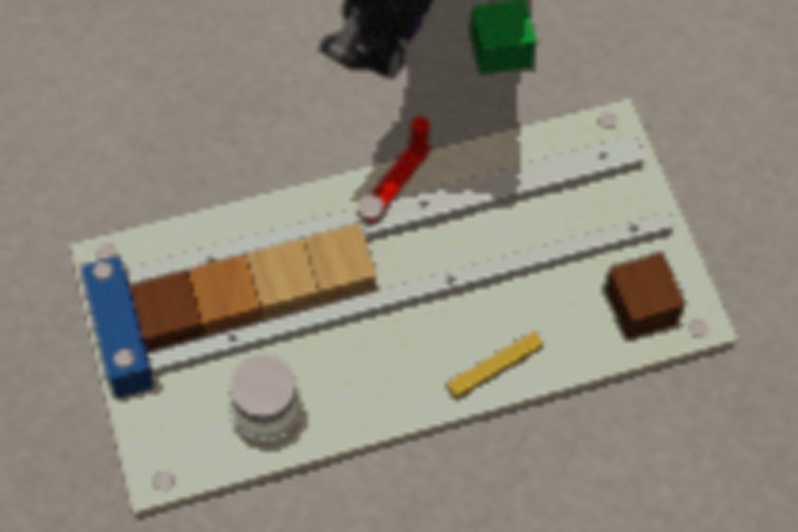

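The row is still closed against the stop, with its end at (372,265). The catch is still open, the peg is at (420,135), and the gripper is behind it. I'll lower and approach the peg.

{"op": "carry_out", "data": {
  "targets": [
    [0.024, 0, 0, 0, 0, 0],
    [0.024, 0, 0, 0, 0, 0],
    [0.024, 0, 0, 0, 0, 0],
    [0, 0, 0, 0, 0, 0],
    [0, 0, 0, 0, 0, 0]
  ]
}}

```text
time: 10.35
eef_pos: [483.3, 13.8, 55.3]
eef_rot: [0.645, -0.287, 0.647, 0.288]
force: [-0.1, 0.1, -0.2]
finger_gap: -0.0
```

{"op": "carry_out", "data": {
  "targets": [
    [0, 0, 0.004, 0, 0, 0],
    [0, 0, 0.004, 0, 0, 0],
    [0, 0, 0.004, 0, 0, 0],
    [0, 0, 0, 0, 0, 0]
  ]
}}

```text
time: 10.68
eef_pos: [494.9, 22.8, 57.7]
eef_rot: [0.647, -0.289, 0.645, 0.288]
force: [-0.1, 0.2, -0.1]
finger_gap: -0.2
```

```bash
python3 -c "
from h import *
where(0)"
```

```text
t 10.6833 tcp [494.9  22.8  57.7] jig [-83.8  29.2] tooly yaw 138.11 tilt [ 0.003 -0.   ] F [-0.1  0.2 -0.1]
```

{"op": "carry_out", "data": {
  "targets": [
    [0, 0.0013, 0.0055, 5, 0, 0],
    [0, 0.0013, 0.0055, 5, 0, 0],
    [0, 0.0013, 0.0055, 5, 0, 0],
    [0, 0.0013, 0.0055, 5, 0, 0],
    [0, 0.0013, 0.0055, 5, 0, 0],
    [0, 0.0013, 0.0055, 5, 0, 0],
    [0, 0.0013, 0.0055, 5, 0, 0],
    [0, 0.0013, 0.0055, 5, 0, 0],
    [0, 0.0013, 0.0055, 5, 0, 0],
    [0, 0.0013, 0.0055, 5, 0, 0]
  ]
}}

```text
time: 11.52
eef_pos: [535.8, 56.9, 56.9]
eef_rot: [0.707, 0.013, 0.707, -0.013]
force: [0.0, -0.8, 0.1]
finger_gap: 0.1
```

```bash
cat >> h.py <<'E'
def orbit(tag=0):
    where(tag);s=env.sense();R=Ro.from_quat(np.roll(s["eef_rot"],-1)).as_matrix()
    T=J@(np.array(s["eef_pos"])[:2]-O)-[1.2,2]-[-36,-10]
    ry=J@R[:2,1];rz=J@R[:2,2];print("phi tool",round(np.degrees(np.arctan2(ry[0],ry[1])),1),"r,t",np.round([T@ry,T@rz],1))
E
python3 -c "
from h import *
orbit('s6')"
```

```text
t 11.5167 tcp [535.8  56.9  56.9] jig [-37.1  54.7] tooly yaw 87.84 tilt [-0. -0.] F [ 0.  -0.8  0.1]
phi tool 13.5 r,t [ 60.7 -15.4]
```

View pics/s6.png

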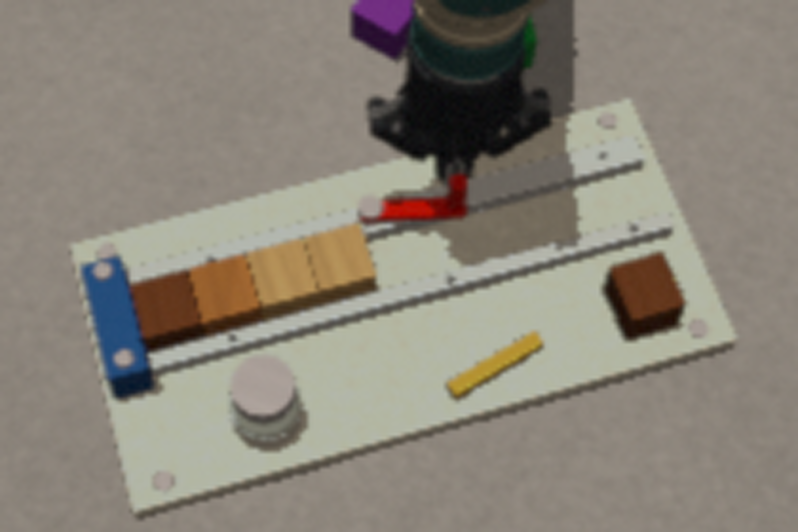

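The catch is turning with the tool: the arm is now about along the channel, with the peg at (457,190). The row is undisturbed.

{"op": "carry_out", "data": {
  "targets": [
    [0, 0.0011, 0.0053, 5, 0, 0],
    [0, 0.0011, 0.0053, 5, 0, 0],
    [0, 0.0011, 0.0053, 5, 0, 0],
    [0, 0.0011, 0.0053, 5, 0, 0],
    [0, 0.0011, 0.0053, 5, 0, 0],
    [0, 0.0011, 0.0053, 5, 0, 0],
    [0, 0.0011, 0.0053, 5, 0, 0],
    [0, 0.0011, 0.0053, 5, 0, 0],
    [0, 0.0011, 0.0053, 5, 0, 0],
    [0, 0.0011, 0.0053, 5, 0, 0],
    [0, 0.0011, 0.0053, 5, 0, 0],
    [0, 0.0011, 0.0053, 5, 0, 0],
    [0, 0.0011, 0.0053, 5, 0, 0],
    [0, 0.0011, 0.0053, 5, 0, 0]
  ]
}}

```text
time: 12.73
eef_pos: [602.2, 29.9, 56.9]
eef_rot: [0.572, 0.416, 0.572, -0.415]
force: [-0.5, 1.8, -0.9]
finger_gap: 0.1
```

```bash
python3 -c "
from h import *
orbit()"
```

```text
t 12.7333 tcp [602.2  29.9  56.9] jig [22.8 15.4] tooly yaw 17.98 tilt [0.002 0.002] F [-0.5  1.8 -0.9]
phi tool 83.2 r,t [ 59.9 -16.4]
```

{"op": "carry_out", "data": {
  "targets": [
    [0, 0, 0.002, 3.5, 0, 0],
    [0, 0, 0.002, 3.3, 0, 0],
    [0, 0, 0, 0, 0, 0]
  ]
}}

```text
time: 12.98
eef_pos: [603.3, 25.4, 57.0]
eef_rot: [0.547, 0.449, 0.546, -0.448]
force: [0.3, -0.7, -0.5]
finger_gap: 0.1
```

{"op": "carry_out", "data": {
  "targets": [
    [0, 0, 0.0015, 0, 0, 0],
    [0, 0, 0, 0, 0, 0]
  ]
}}

```text
time: 13.15
eef_pos: [603.1, 24.4, 56.8]
eef_rot: [0.547, 0.448, 0.547, -0.447]
force: [-0.1, 2.0, 0.7]
finger_gap: -0.0
```

{"op": "carry_out", "data": {
  "targets": [
    [0, 0, 0.0015, 0, 0, 0],
    [0, 0, 0, 0, 0, 0]
  ]
}}

```text
time: 13.32
eef_pos: [603.2, 24.2, 56.8]
eef_rot: [0.547, 0.449, 0.548, -0.447]
force: [1.3, 4.9, 2.9]
finger_gap: 0.1
```

```bash
python3 -c "
from h import *
orbit()"
```

```text
t 13.3167 tcp [603.2  24.2  56.8] jig [22.7  9.6] tooly yaw 11.42 tilt [0.001 0.004] F [1.3 4.9 2.9]
phi tool 89.8 r,t [ 57.5 -17.4]
```

The peg stalled at y 9.6, where I predicted 10 for the limit, with force rising. I'll back off and look.

{"op": "carry_out", "data": {
  "targets": [
    [0, 0, -0.006, 0, 0, 0],
    [0, 0, -0.014, 0, 0, 0],
    [0, 0, -0.02, 0, 0, 0],
    [0, 0, 0, 0, 0, 0],
    [-0.035, 0, 0, 0, 0, 0],
    [-0.035, 0, 0, 0, 0, 0],
    [-0.035, 0, 0, 0, 0, 0],
    [-0.035, 0, 0, 0, 0, 0],
    [0, -0.03, -0.03, 0, 0, 0],
    [0, -0.03, -0.03, 0, 0, 0],
    [0, -0.03, -0.03, 0, 0, 0],
    [0, 0, 0, 0, 0, 0],
    [0, 0, 0, 0, 0, 0]
  ]
}}

```text
time: 14.4
eef_pos: [488.7, 132.0, 196.0]
eef_rot: [0.547, 0.447, 0.548, -0.448]
force: [1.0, 0.1, -0.1]
finger_gap: -0.1
```

```bash
python3 -c "
from h import *
where('s7')"
```

```text
t 14.4 tcp [488.7 132.  196. ] jig [-68.7 137.5] tooly yaw 11.48 tilt [-0.001 -0.001] F [ 1.   0.1 -0.1]
```

View pics/s7.png

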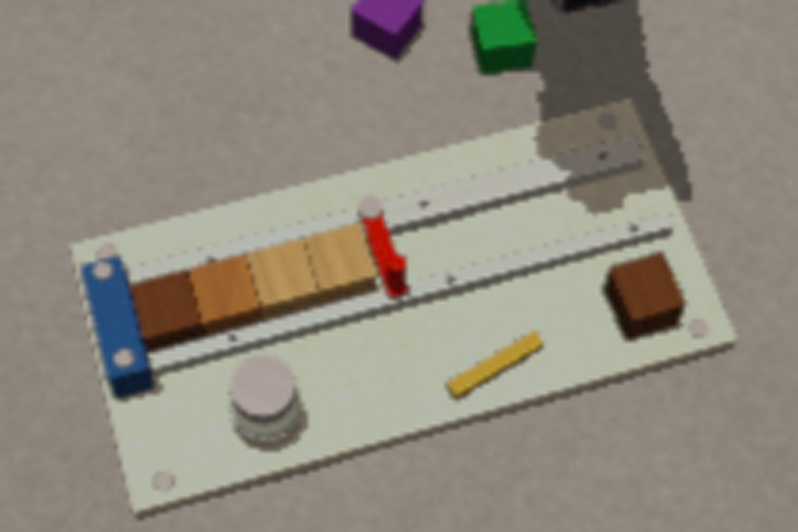

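The catch lies across the channel, parallel to the end face of the row, from its pivot at (371,206) to its tip at (397,292). The row is closed against the stop, and the spare, jar and bar are unmoved.

```bash
python3 -c "
from h import *
print(env.sign_off())"
```

```text
the job is handed in; nothing more can be done
None
```

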